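# Seat the canister in the fence and hold its bayonet collar home

## Task

Push the square steel canister square and flush into the corner of the fence on the packing board. Then turn the knurled black collar on its neck until the hidden keyways inside drop over the pins, push the collar fully down against its spring, and finish while still holding it down there, with the canister still flush in the corner. Leave the other things on the table where they are.

Things in the scene. Friction and masses are not known exactly. Their poses are not given: they have to be found in the camera images.
- board: Plywood packing board fixed to the table, 255 x 255 mm, 6 mm thick, with an L-shaped aluminium fence (walls 15 mm thick, tops 36 mm above the table) along two neighbouring edges. Origin: below the inner corner of the fence, on the table. The fence walls lie on its +x side and its +y side, so the free area of the board runs from the corner towards its -x and -y.
- corner (a point): The inner corner of the fence, at the board's top surface (6 mm above the table). Same axes as the board: the inner faces of the walls are the planes x = 0 (wall runs along y) and y = 0 (wall runs along x) of this frame. When the canister is flush in the corner its origin lies at x = -55, y = -55 mm here, axes parallel to these.
- canister: Loose square steel canister, 110 x 110 mm, flat shoulder 55 mm above its underside, 0.5 to 1 kg, on the board 25 to 45 mm from each wall, up to 11 degrees crooked. Slides at 3 to 12 N. The collar covers the round neck (32 mm, three pins 120 degrees apart) in the middle of the shoulder. Origin: centre of the underside; x and y square to the sides, z up.
- collar: Knurled round black cap, 56 mm in diameter, 42 mm high, closed top, 0.12 kg, loose on the neck. Origin: centre of its underside, z up. Inside is a ledge with three equal keyways 120 degrees apart that cannot be seen; where they lie in the collar is not told. At the start the ledge rests on the pins, the collar's underside 10 mm above the shoulder, and cannot go down.
- collar_top (a point): Centre of the collar's top face, 42 mm above its underside. The keyways meet the pins after a clockwise turn (from above) of 25 to 75 degrees from the start, fit about 6 degrees either way. Turning takes under 0.2 N m; with a light push down (3 to 8 N) the drop is felt at once. Once dropped, the collar no longer turns on the canister.
- shoulder (a point): Centre of the canister's shoulder (55 mm above its underside), moves with the canister. When the keyways find the pins the collar falls until its underside is 5 mm above here, resting on a spring plunger inside; pushing it the last 5 mm takes 5 N rising to 10 N. Fully home its underside rests on the shoulder. Let go, it springs back up 5 mm.
- tin: Food tin, 72 mm in diameter, 85 mm high, standing just outside the fence wall on the board's +y side. Origin: centre of the underside. Leave alone.
- jar: Jar, 66 mm in diameter, 90 mm high, just outside the fence wall on the board's +x side. Origin: centre of the underside. Leave alone.
- clip: Flat steel ring clip, 48 mm in diameter, 8 mm high, lying on the board near the board's corner opposite the fence corner. Origin: centre of the underside. Leave alone.
- bottle: Amber bottle, 72 mm in diameter, 190 mm high, standing at the far left. Origin: centre of the underside. Leave alone.
- carton: Cardboard carton, 70 x 110 x 100 mm (x, y, z), standing at the left. Origin: centre of the underside. Leave alone.
- packet: Paper-wrapped block, 80 x 120 x 50 mm, at the far right. Origin: centre of the underside. Leave alone.
- scoop: Wooden-handled steel spatula lying along its x, at the right. Leave alone.
- roll: Cardboard tube roll standing on end, 90 mm in diameter, 48 mm high, at the near right. Origin: centre of the underside. Leave alone.
There are look-alikes about, which are no part of the job. What is shaped like the canister but blue is not meant.

How it is judged:
By the outcome, as a careful person would: the job done as asked, in the order asked, and still so for the second after the job is handed in, while the arm keeps its last pose, push and grip.
It also fails if it takes over 67 s, if anything falls off the work surface, if the arm or the gripper's body presses on something with over 40 N, if the wrist force passes 120 N, or if a joint passes its speed limit or range.

## Robot

A 6-joint arm with a two-finger parallel gripper is mounted at the origin on the work surface. World frame = base frame: x ahead of the robot, y to its left, z up, the work surface at z = 0. Lengths are in m, angles in degrees, forces in N, time in s.
With the tool pointing down it reaches from about 0.3 to 0.75 m from the base axis. Payload 8.5 kg.
Tool frame: the origin (TCP) lies at the very end of the fingers, on their centre line; the grasp point (between the pads) lies 19 mm behind it (env.grasp_offset is the distance from the TCP to the grasp point, in m); y points along the fingers, z is the direction in which the jaws open and shut, and the axes are right-handed (so a half turn about y gives the same grasp; the last joint's range is limited). The gripper opens to 85 mm and grips with 20 to 120 N. Pads are 22 mm wide; open, the fingers measure 114 mm over their backs; the gripper's body (76 mm by 85 mm) begins 54 mm behind the grasp point. The pads swing forward as they close: fully open they stand 13 mm farther back than shut.
Start: joints at [61.289, 21.807, 74.336, -0, 83.858, -12.336], TCP at [0.155, 0.528, 0.231] pointing down, gripper open.
Joint ranges: [-178.18, 178.18], [-50.72, 133.34], [12.68, 142.11], [-81.47, 261.47], [9.98, 163.14], [-165.26, 165.26]. Speed limits (degrees/s): [136.94, 136.94, 180, 180, 180, 180].

## Interface

Orientations are given as a 3x3 rotation matrix whose columns are the frame's x, y, z axes.
In Python, from rig import env gives the robot as it stands. The module is installed in compiled form; this text tells all that it offers.
- The arm moves only by the shell command python3 -m pendant 'ROWS' [FORCE]. ROWS is JSON, a list of rows, each a list of 3 entries, a list of its own where there are three numbers: the shift along the world's x, y, z as a fraction of full scale, then the turn about the world's z as a fraction of full scale, then the opening, from 0 (shut) to 1 (fully open). A call has 1 to 12 rows; each row shifts and turns the commanded pose from where the row before left it; what a row does not reach is not made up. Full scale, the value 1, is 30 mm for a shift and 5 degrees for a turn. A row lasts 1/12 s, in which the tool goes at most 41.7 mm and 7.16 degrees, less where a joint would pass 70% of its speed; a pose out of reach is approached as far as the arm can. A call with a number of a shift or a turn outside -1 to 1 is refused whole. A call with a gripper value outside its range is refused whole. The fingers move at their own pace and stop on an object; FORCE is the grip in N (left out, the last holds). Time passes only in rows, so rows that do not move let the fingers close. It gives the time, the measured TCP pose, the force and the opening at its end, in the units of the state.
- env.observe(): the state, without advancing time (a new reading comes with each control period).
- env.get_image(name): name is "side" or "top"; returns (picture, depth): 480x640x3 uint8, red, green, blue; 480x640 float32, m along the optical axis (not along the pixel's ray), 0 where there is no reading.
- env.camera_model(name): a dict with "camera_matrix" (3x3 intrinsics, pixels), "R" (3x3) and "t" (3): a world point X has camera coordinates R X + t. Camera axes: x right, y down, z forward; pixel columns grow to the right and rows downward; lengths in m; the calibration is good to about 2 mm. A picture is of the moment at which its call begins. camera_model takes no time and is no camera call.
- env.close_job(): hands the job in, once; it reports no verdict.
The state is a dict: "time_s": time; "q": joint angles; "qvel": joint speeds; "joint_efforts": joint torques, N m; "position": TCP position; "tool_rot": TCP orientation; "ft_force": force on the tool from outside, world axes, zero at the start; "wrist_torque": the same for the moment, N m; "grip_width": finger opening in m.
Only numpy, scipy, OpenCV 4.12 (cv2) and the standard library are available. Lean on these libraries where they do the work, as an engineer would, in place of code of your own. Each camera call takes 0.05 s, during which the arm holds its last target.

## Working session

There is one attempt and no reset: what is moved stays moved. The work goes in short steps, Python scripts to look and compute and a shell command to move; the robot and the scene stay as the last step left them, time stands still between calls to the robot, and variables do not carry over. Pictures are saved under pics/ and viewed, and the job is handed in when it is done.

```bash
mkdir -p pics; python3 - <<'E'
from rig import env
import cv2,numpy as np
for n in("side","top"):
    p,d=env.get_image(n); cv2.imwrite(f"pics/{n}0.png",p[:,:,::-1]); np.save(f"pics/{n}0d.npy",d)
    m=env.camera_model(n); print(n,np.round(m["camera_matrix"],1).tolist(),np.round(m["R"],4).tolist(),np.round(m["t"],4).tolist())
o=env.observe(); print({k:np.round(v,4).tolist() for k,v in o.items()}, env.grasp_offset)
E
```

```text
side [[458.6, 0.0, 315.9], [0.0, 458.6, 232.4], [0.0, 0.0, 1.0]] [[0.8077, -0.5895, 0.0042], [-0.389, -0.5383, -0.7476], [0.443, 0.6022, -0.6641]] [-0.4586, 0.3052, 0.9306]
top [[521.9, 0.0, 323.3], [0.0, 521.9, 239.3], [0.0, 0.0, 1.0]] [[0.0024, -0.9996, 0.0268], [-0.9931, -0.0055, -0.1168], [0.1169, -0.0264, -0.9928]] [-0.0321, 0.5591, 1.2867]
{'time_s': 0.1, 'q': [61.2883, 21.8382, 74.3793, -0.0003, 83.8588, -12.3361], 'qvel': [-0.0145, -0.1587, -0.1197, 0.0173, 0.1504, 0.0448], 'joint_efforts': [0.0035, -44.9227, -23.1655, -0.0002, 0.0037, -0.0], 'position': [0.1549, 0.5274, 0.2308], 'tool_rot': [[0.9594, -0.0006, 0.2819], [-0.2819, -0.0012, 0.9594], [-0.0003, -1.0, -0.0013]], 'ft_force': [-0.4422, 0.6558, 0.0521], 'wrist_torque': [-0.0181, 0.0065, 0.0478], 'grip_width': 0.0856} 0.0187
```

View pics/side0.png

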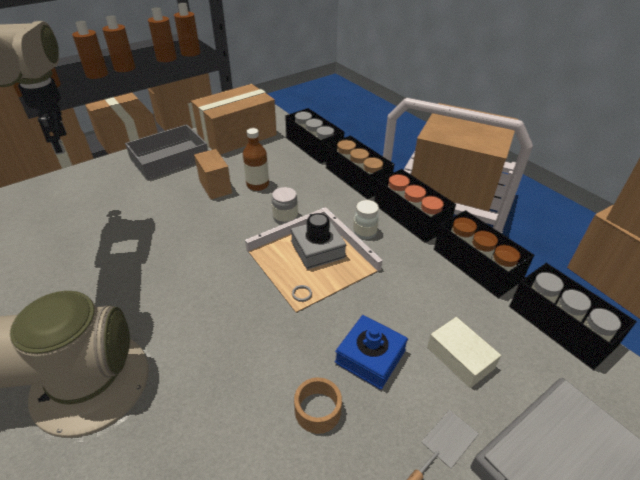

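View pics/top0.png

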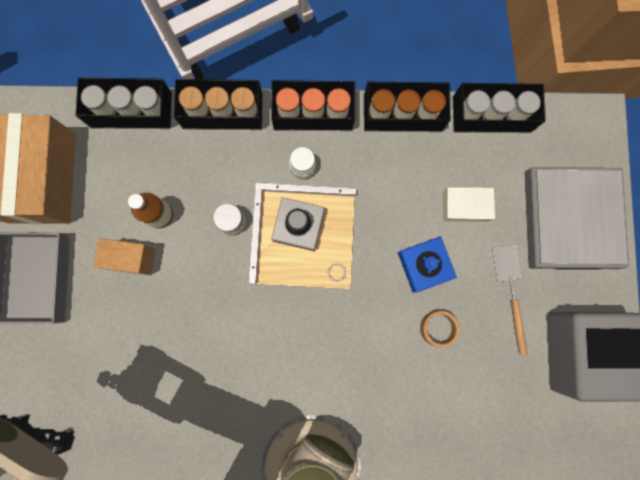

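The steel canister with the black collar is on the board at top (299,223), side (318,243). The fence corner is at top (260,187). The blue look-alike is at top (428,264), side (372,350). Next, enlarged crops.

```bash
python3 - <<'E'
import cv2
a=cv2.imread("pics/top0.png")[170:300,235:370]; cv2.imwrite("pics/top0c.png",cv2.resize(a,None,fx=4.4,fy=4.4,interpolation=cv2.INTER_CUBIC))
a=cv2.imread("pics/side0.png")[180:310,235:395]; cv2.imwrite("pics/side0c.png",cv2.resize(a,None,fx=4.5,fy=4.5,interpolation=cv2.INTER_CUBIC))
E
```

```text
(no output)
```

View pics/top0c.png

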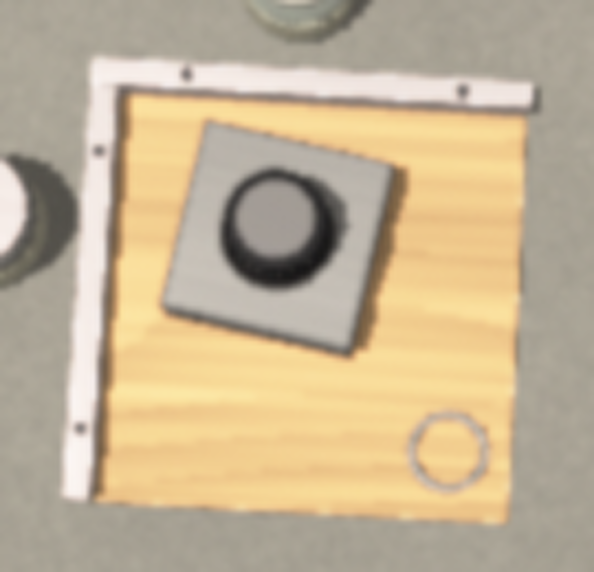

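View pics/side0c.png

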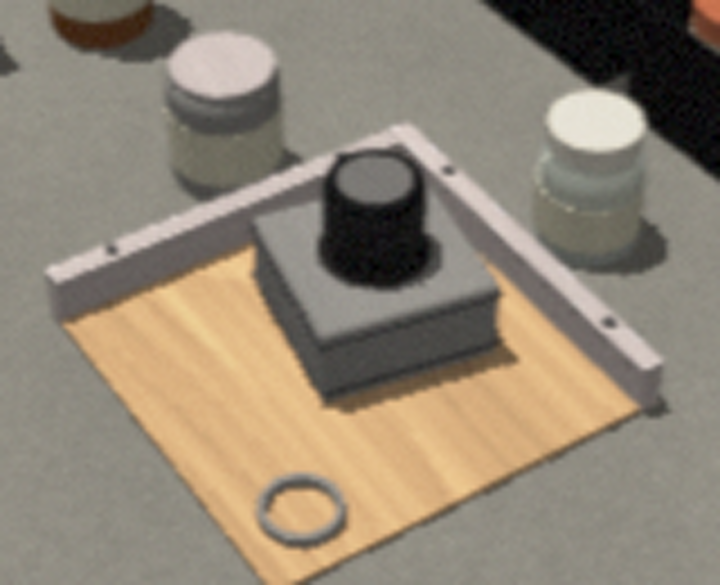

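```bash
cat > h.py <<'E'
from rig import env
import numpy as np, cv2
C={n:env.camera_model(n) for n in("top","side")}
def ray(n,u,v):
    m=C[n];d=np.linalg.solve(m["camera_matrix"],[u,v,1.]);return -m["R"].T@m["t"],m["R"].T@d
def at(n,uv,z):
    o,d=ray(n,*uv);return o+d*(z-o[2])/d[2]
def tri(ut,us):
    P=[m["camera_matrix"]@np.c_[m["R"],m["t"]] for m in(C["top"],C["side"])]
    X=cv2.triangulatePoints(P[0],P[1],np.float64(ut).reshape(2,1),np.float64(us).reshape(2,1)).ravel();return X[:3]/X[3]
def T(x,y,o=(235,170),s=4.4): return ((x+.5)/s+o[0]-.5,(y+.5)/s+o[1]-.5)
def S(x,y,o=(235,180),s=4.5): return ((x+.5)/s+o[0]-.5,(y+.5)/s+o[1]-.5)
def px(n,X):
    m=C[n];c=m["camera_matrix"]@(m["R"]@X+m["t"]);return c[:2]/c[2]
E
python3 - <<'E'
from h import *
np.set_printoptions(precision=4,suppress=True)
for a,b in [((163,310),(254,220)),((402,166),(500,294)),((350,354),(320,338)),((533,84),(660,360)),((533,110),(640,372)),((64,497),(48,270)),((275,215),(373,180)),((100,60),(404,126))]:
    print(tri(T(*a),S(*b)))
print("shoulder top")
c=np.array([at("top",T(*p),.061) for p in[(205,121),(402,166),(350,354),(163,310)]]);print(c,c.mean(0))
e=np.diff(np.r_[c,c[:1]],axis=0);print(np.linalg.norm(e,axis=1),np.degrees(np.arctan2(e[:,1],e[:,0])))
print("side",[at("side",S(*p),.061) for p in[(254,220),(500,294),(320,338)]])
print("walls top z36",[at("top",T(*p),.036) for p in[(119,87),(533,110),(93,498)]])
print("outer",[at("top",T(*p),.036) for p in[(92,59),(533,84),(64,497)]])
print("collar",at("top",T(275,215),.113),at("side",S(373,180),.113))
E
```

```text
[0.555  0.0972 0.0625]
[ 0.6356 -0.0353  0.061 ]
[ 0.5297 -0.0072  0.0647]
[ 0.6882 -0.1118  0.0402]
[ 0.6732 -0.1119  0.0397]
[0.4502 0.154  0.0377]
[0.5987 0.035  0.1142]
[0.7003 0.1389 0.038 ]
shoulder top
[[ 0.6613  0.0761  0.061 ]
 [ 0.6362 -0.0357  0.061 ]
 [ 0.5291 -0.0067  0.061 ]
 [ 0.5533  0.0983  0.061 ]] [0.595 0.033 0.061]
[0.1145 0.111  0.1078 0.1102] [-102.639   164.8619   76.9852  -11.6438]
side [array([0.5584, 0.0975, 0.061 ]), array([ 0.6346, -0.0349,  0.061 ]), array([ 0.5331, -0.0047,  0.061 ])]
walls top z36 [array([0.6859, 0.1273, 0.036 ]), array([ 0.6743, -0.1125,  0.036 ]), array([0.4489, 0.1382, 0.036 ])]
outer [array([0.7023, 0.1432, 0.036 ]), array([ 0.6896, -0.1125,  0.036 ]), array([0.4494, 0.1545, 0.036 ])]
collar [0.5995 0.0347 0.113 ] [0.5987 0.0365 0.113 ]
```

```bash
python3 -m pendant '[[[0.678,-0.973,0],0.25,1],[[0.678,-0.973,0],0.25,1],[[0.678,-0.973,0],0.25,1],[[0.678,-0.973,0],0.25,1],[[0.678,-0.973,0],0.25,1],[[0.678,-0.973,0],0.25,1],[[0.678,-0.973,0],0.25,1],[[0.678,-0.973,0],0.25,1],[[0.678,-0.973,0],0.25,1],[[0.678,-0.973,0],0.25,1],[[0.678,-0.973,0],0.25,1]]' 60
python3 -m pendant '[[[0.678,-0.973,0],0,1],[[0.678,-0.973,0],0,1],[[0.678,-0.973,0],0,1],[[0.678,-0.973,0],0,1],[[0.678,-0.973,0],0,1],[[0.678,-0.973,0],0,1],[[0.678,-0.973,0],0,1],[[0.678,-0.973,0],0,1],[[0.678,-0.973,0],0,1],[[0.678,-0.973,0],0,1],[[0.678,-0.973,0],0,1],[[0,0,0],0,1]]'
```

```text
time_s: 1.02
position: [0.3793, 0.2049, 0.2312]
tool_rot: [[0.999, -0.0, 0.045], [-0.045, -0.0, 0.999], [-0.0, -1.0, -0.0]]
ft_force: [0.6, 0.9, -0.2]
grip_width: 0.085
time_s: 2.02
position: [0.6046, -0.1195, 0.2295]
tool_rot: [[0.999, -0.001, 0.05], [-0.05, -0.001, 0.999], [-0.001, -1.0, -0.001]]
ft_force: [0.3, 0.3, 0.2]
grip_width: 0.0854
```

```bash
python3 -m pendant '[[[0,0,-1],0,1],[[0,0,-1],0,1],[[0,0,-1],0,1],[[0,0,-1],0,1],[[0,0,-1],0,1],[[0,0,-1],0,1],[[0,0,-0.7],0,1],[[0,0,0],0,1]]'
python3 - <<'E'
from h import *
a,_=env.get_image("side"); cv2.imwrite("pics/s1.png",cv2.resize(a[150:330,220:460,::-1],None,fx=3.3,fy=3.3,interpolation=cv2.INTER_CUBIC))
a,_=env.get_image("top"); cv2.imwrite("pics/t1.png",cv2.resize(a[150:330,220:460,::-1],None,fx=3.3,fy=3.3,interpolation=cv2.INTER_CUBIC))
E
```

```text
time_s: 2.68
position: [0.6, -0.1134, 0.0258]
tool_rot: [[0.999, -0.008, 0.046], [-0.046, 0.003, 0.999], [-0.008, -1.0, 0.003]]
ft_force: [-0.9, 0.1, -0.7]
grip_width: 0.0853
```

View pics/s1.png

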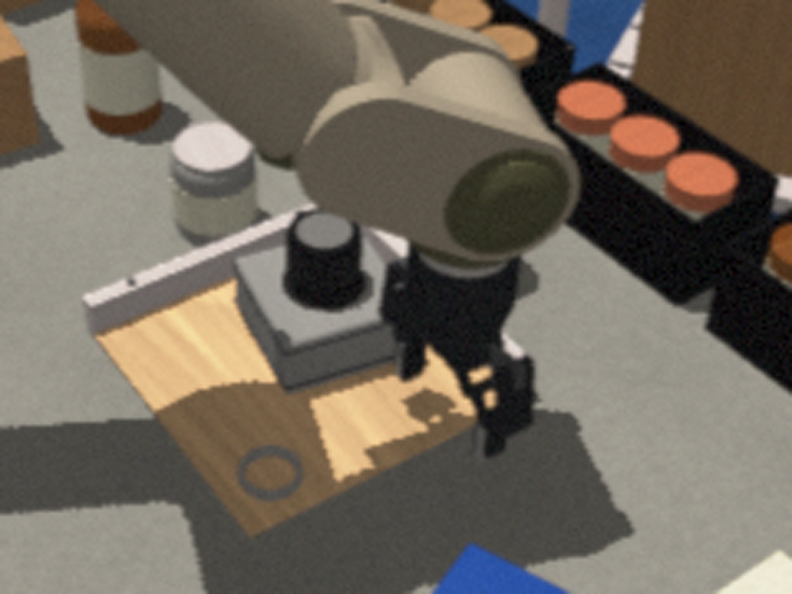

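View pics/t1.png

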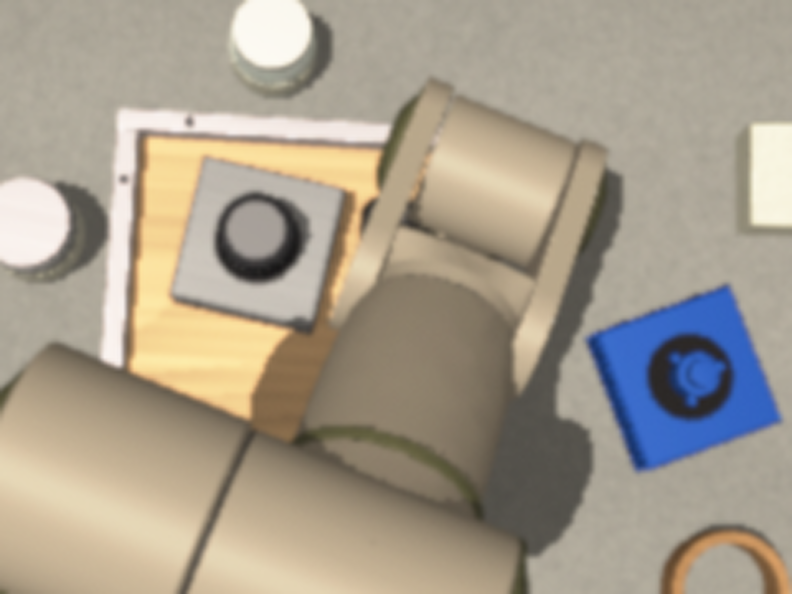

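```bash
python3 -m pendant '[[[0.02,0.4,-0.1],0,1],[[0.02,0.4,0],0,1],[[0.02,0.3,0],0,1],[[0.02,0.3,0],0,1],[[0.01,0.3,0],0,1],[[0,0,0],0,1]]'; python3 -m pendant '[[[0.01,0.3,0],0,1],[[0,0,0],0,1]]'
```

```text
time_s: 3.28
position: [0.6058, -0.0617, 0.0283]
tool_rot: [[0.999, 0.002, 0.044], [-0.044, -0.001, 0.999], [0.002, -1.0, -0.0]]
ft_force: [-0.5, 0.6, -0.3]
grip_width: 0.0855
time_s: 3.45
position: [0.606, -0.0536, 0.0281]
tool_rot: [[0.999, 0.002, 0.045], [-0.045, -0.0, 0.999], [0.002, -1.0, -0.0]]
ft_force: [0.2, 0.3, 0.6]
grip_width: 0.085
```

```bash
cat > look.py <<'E'
from h import *
import sys
i=sys.argv[1]
for n,r in(("side",(170,310,230,410)),("top",(170,310,230,410))):
    a,_=env.get_image(n); cv2.imwrite(f"pics/{n}{i}.png",a[:,:,::-1]); a=a[r[0]:r[1],r[2]:r[3]]
    cv2.imwrite(f"pics/{n}{i}c.png",cv2.resize(a[:,:,::-1],None,fx=4,fy=4,interpolation=cv2.INTER_CUBIC))
o=env.observe();print(np.round(o["position"],4),np.round(o["ft_force"],1),o["time_s"])
E
python3 look.py 2
```

```text
[ 0.6054 -0.054   0.0275] [ 0.  -1.2 -0.3] 3.55
```

View pics/side2c.png

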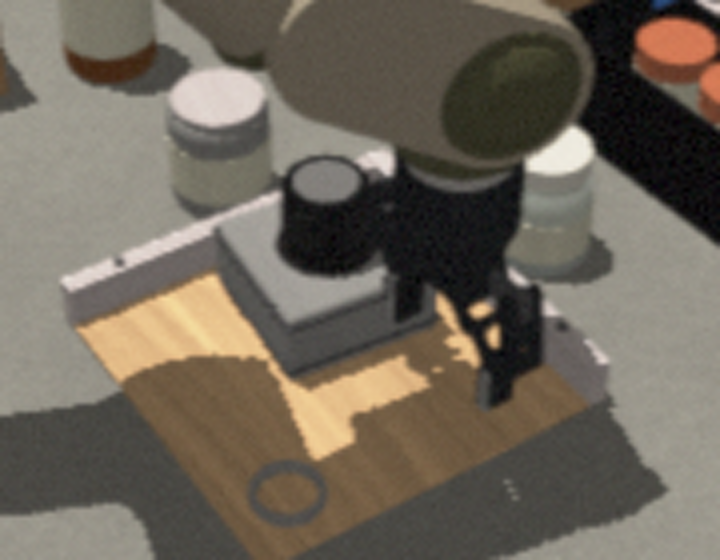

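View pics/top2c.png

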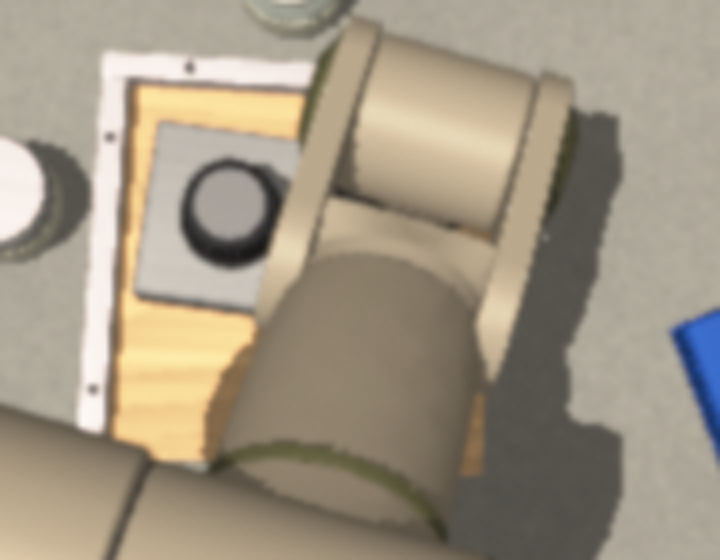

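```bash
python3 -m pendant '[[[0.01,0.2,-0.05],0,1],[[0,0.1,0],0,1],[[0,0,0],0,1]]'; python3 -m pendant '[[[0,0.1,0],0,1],[[0,0.1,0],0,1],[[0,0,0],0,1]]';python3 look.py 3
```

```text
time_s: 3.8
position: [0.6068, -0.0463, 0.0266]
tool_rot: [[0.999, 0.003, 0.046], [-0.046, -0.002, 0.999], [0.003, -1.0, -0.002]]
ft_force: [2.1, -4.3, 2.5]
grip_width: 0.0855
time_s: 4.05
position: [0.6069, -0.0405, 0.0266]
tool_rot: [[0.999, 0.003, 0.047], [-0.047, -0.002, 0.999], [0.003, -1.0, -0.002]]
ft_force: [2.6, -4.0, 2.5]
grip_width: 0.0853
[ 0.6068 -0.0405  0.0265] [ 2.7 -4.5  3.7] 4.15
```

View pics/side3c.png

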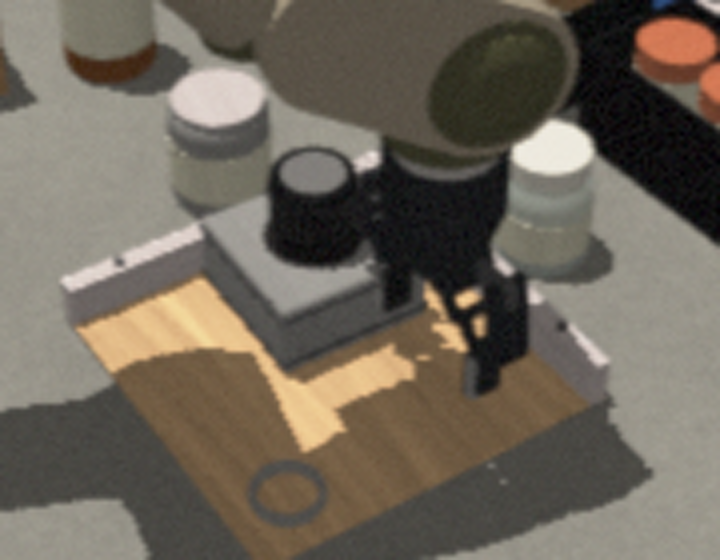

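View pics/top3c.png

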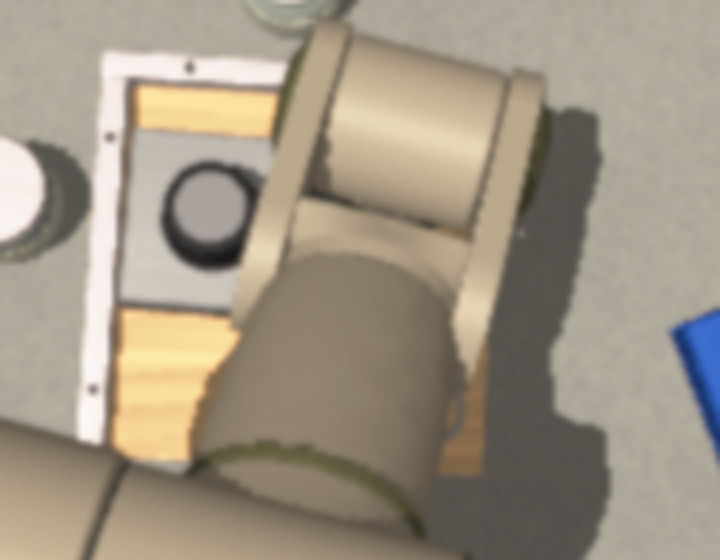

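```bash
python3 -m pendant '[[[0,0.1,0],0,1],[[0,0,0],0,1]]'; python3 -m pendant '[[[0,0.1,0],0,1],[[0,0,0],0,1]]'; python3 -m pendant '[[[0,0.05,0],0,1],[[0,0,0],0,1]]'
```

```text
time_s: 4.32
position: [0.6069, -0.0376, 0.0266]
tool_rot: [[0.999, 0.003, 0.047], [-0.047, -0.002, 0.999], [0.003, -1.0, -0.002]]
ft_force: [1.8, -5.7, 3.6]
grip_width: 0.0853
time_s: 4.48
position: [0.6069, -0.0346, 0.0266]
tool_rot: [[0.999, 0.003, 0.047], [-0.047, -0.002, 0.999], [0.003, -1.0, -0.002]]
ft_force: [2.0, -5.3, 2.8]
grip_width: 0.0857
time_s: 4.65
position: [0.6069, -0.0334, 0.0266]
tool_rot: [[0.999, 0.003, 0.047], [-0.047, -0.002, 0.999], [0.003, -1.0, -0.002]]
ft_force: [2.7, -7.1, 3.2]
grip_width: 0.0856
```

```bash
python3 -m pendant '[[[0,0.07,0],0,1],[[0,0,0],0,1]]'; python3 -m pendant '[[[0,0.07,0],0,1],[[0,0,0],0,1]]';python3 look.py 4
```

```text
time_s: 4.82
position: [0.6068, -0.0322, 0.0268]
tool_rot: [[0.999, 0.003, 0.046], [-0.046, -0.004, 0.999], [0.003, -1.0, -0.004]]
ft_force: [1.2, -12.7, 3.7]
grip_width: 0.0852
time_s: 4.98
position: [0.6067, -0.0322, 0.0269]
tool_rot: [[0.999, 0.002, 0.047], [-0.047, -0.007, 0.999], [0.003, -1.0, -0.007]]
ft_force: [-3.1, -22.5, 5.3]
grip_width: 0.0855
[ 0.6067 -0.0321  0.0269] [ -2.6 -21.6   5. ] 5.0833
```

View pics/side4c.png

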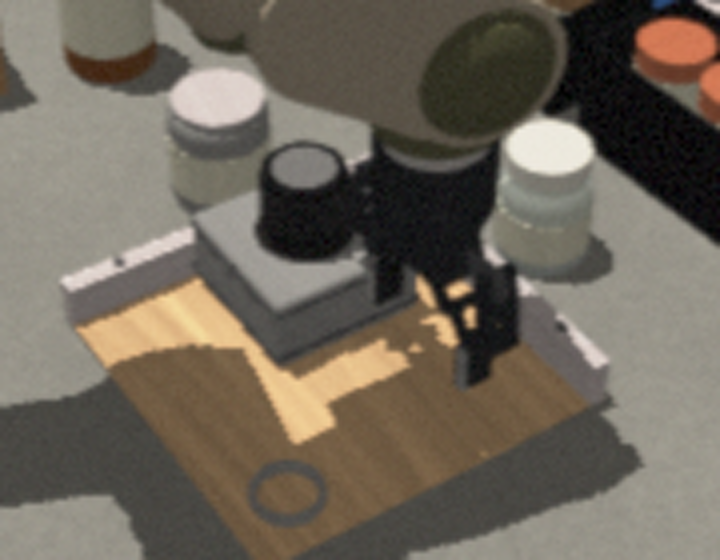

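View pics/top4c.png

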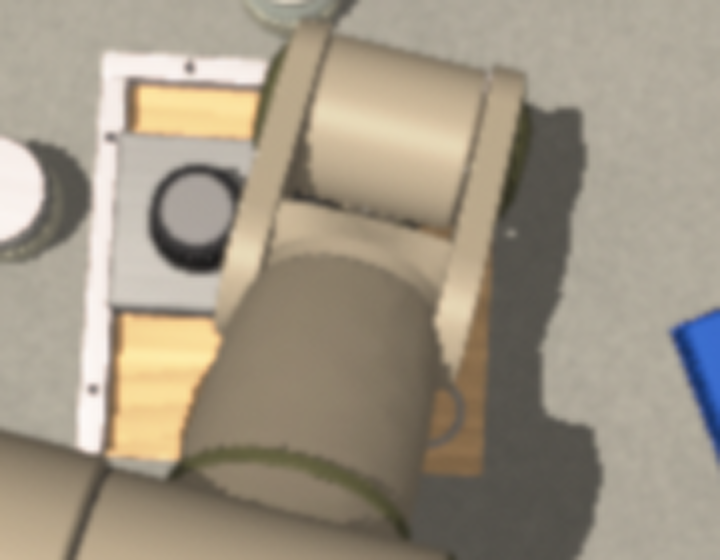

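```bash
python3 -m pendant '[[[0,-0.7,0],0,1],[[0,-0.7,0],0,1],[[0,0,1],0,1],[[0,0,1],-1,1],[[0,0,1],-1,1],[[0,0,1],-1,1],[[0,0,1],-1,1],[[-0.8,0.85,0],-1,1],[[-0.8,0.85,0],-1,1],[[-0.8,0.85,0],-1,1],[[-0.8,0.85,0],-1,1],[[-0.8,0.85,0],-1,1]]'; python3 -m pendant '[[[-0.8,0.85,0],-1,1],[[0,0,0],-1,1],[[0,0,0],-1,1],[[0,0,0],-1,1],[[0,0,0],-1,1],[[0,0,0],-1,1],[[0,0,0],-1,1],[[0,0,0],-1,1],[[0,0,0],-1,1],[[0,0,0],0,1]]';python3 look.py 5
```

```text
time_s: 6.08
position: [0.4842, 0.0588, 0.1757]
tool_rot: [[0.67, -0.001, 0.742], [-0.742, 0.0, 0.67], [-0.001, -1.0, -0.0]]
ft_force: [0.5, 0.3, -0.0]
grip_width: 0.0855
time_s: 6.92
position: [0.4616, 0.0833, 0.1757]
tool_rot: [[-0.049, -0.001, 0.999], [-0.999, 0.0, -0.049], [-0.0, -1.0, -0.001]]
ft_force: [-0.6, 0.2, -0.4]
grip_width: 0.085
[0.4616 0.0833 0.1758] [ 0.4 -0.1  0.1] 7.0167
```

View pics/side5c.png

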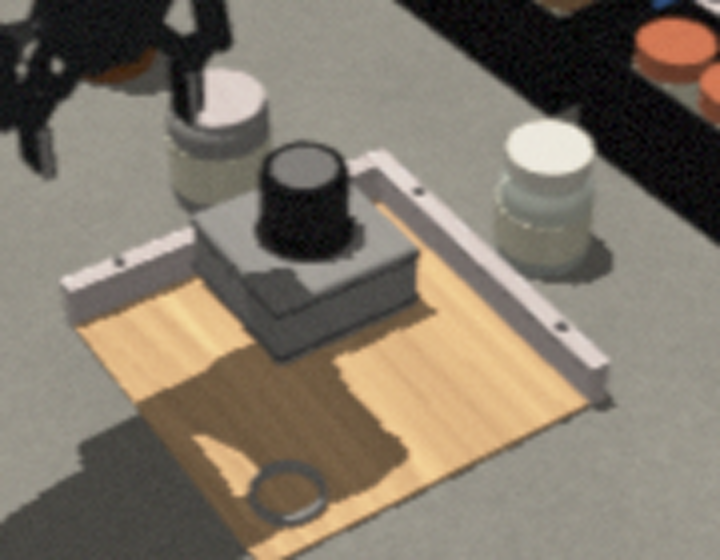

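View pics/top5c.png

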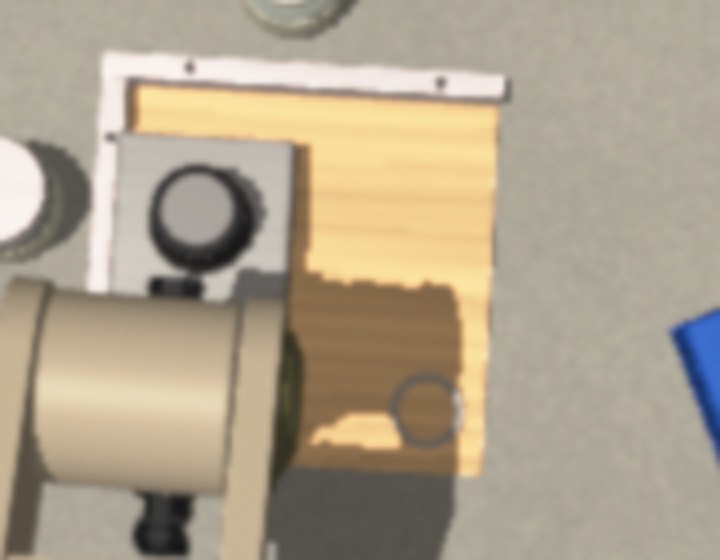

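```bash
python3 - <<'E'
from h import *
np.set_printoptions(precision=4,suppress=True)
s=lambda x,y:S(x,y,(230,170),4); t=lambda x,y:T(x,y,(230,170),4)
for p in[(195,213),(276,318),(416,255)]: print(at("side",s(*p),.061))
for p in[(120,134),(296,144)]: print(at("top",t(*p),.061))
print(tri(t(198,208),s(303,165)))
E
```

```text
[0.5438 0.136  0.061 ]
[0.5303 0.0218 0.061 ]
[0.6367 0.0174 0.061 ]
[0.6457 0.1295 0.061 ]
[0.6402 0.0201 0.061 ]
[0.5907 0.0772 0.1181]
```

```bash
python3 -m pendant '[[[-0.3,-0.15,-1],0,1],[[0,0,-1],0,1],[[0,0,-1],0,1],[[0,0,-1],0,1],[[0,0,-1],0,1],[[0,0,0],0,1],[[0.4,-0.02,0],0,1],[[0.4,-0.02,0],0,1],[[0.3,-0.01,0],0,1],[[0,0,0],0,1]]'; python3 -m pendant '[[[0.3,-0.015,0],0,1],[[0.3,-0.015,0],0,1],[[0.3,-0.015,0],0,1],[[0,0,0],0,1]]'; python3 look.py 6
```

```text
time_s: 7.85
position: [0.4869, 0.0771, 0.027]
tool_rot: [[-0.045, 0.001, 0.999], [-0.999, -0.0, -0.045], [0.0, -1.0, 0.001]]
ft_force: [-0.1, -0.7, 0.2]
grip_width: 0.0856
time_s: 8.18
position: [0.5134, 0.0758, 0.0268]
tool_rot: [[-0.045, 0.001, 0.999], [-0.999, -0.0, -0.045], [0.0, -1.0, 0.001]]
ft_force: [-0.4, 0.3, -0.6]
grip_width: 0.0854
[0.5132 0.0759 0.0266] [0.1 0.5 0.3] 8.2833
```

View pics/side6c.png

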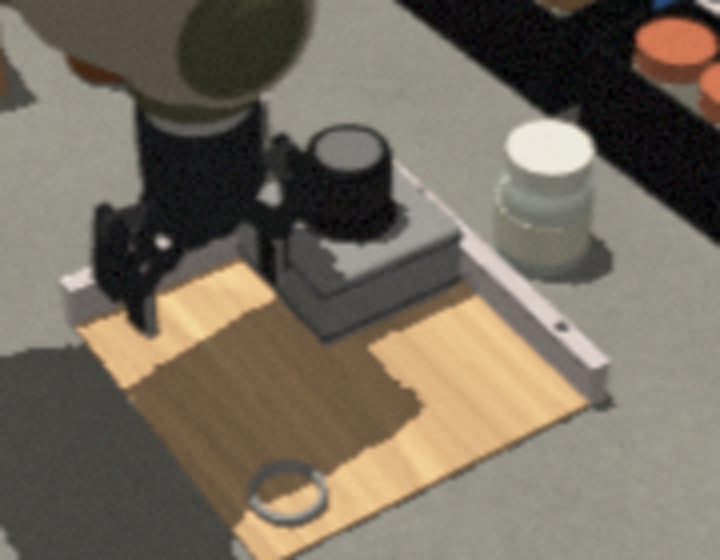

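View pics/top6c.png

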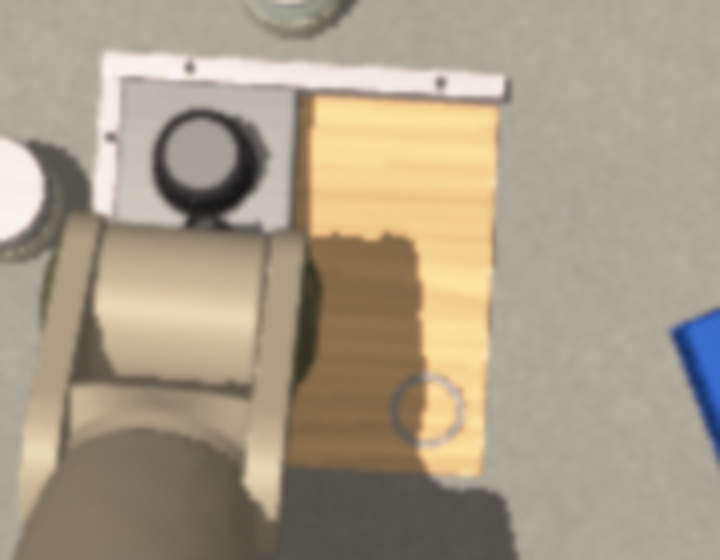

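```bash
python3 -m pendant '[[[0.1,-0.005,0],0,1],[[0,0,0],0,1]]'; python3 -m pendant '[[[0.1,-0.005,0],0,1],[[0,0,0],0,1]]';python3 -m pendant '[[[0.07,-0.005,0],0,1],[[0,0,0],0,1]]'
```

```text
time_s: 8.45
position: [0.5143, 0.0759, 0.0263]
tool_rot: [[-0.045, -0.003, 0.999], [-0.999, 0.0, -0.045], [0.0, -1.0, -0.003]]
ft_force: [-8.4, 0.1, 7.0]
grip_width: 0.0857
time_s: 8.62
position: [0.5168, 0.0758, 0.0263]
tool_rot: [[-0.045, -0.004, 0.999], [-0.999, 0.0, -0.045], [0.0, -1.0, -0.004]]
ft_force: [-12.0, -1.2, 9.2]
grip_width: 0.0853
time_s: 8.78
position: [0.5186, 0.0756, 0.0263]
tool_rot: [[-0.045, -0.005, 0.999], [-0.999, 0.0, -0.045], [0.0, -1.0, -0.005]]
ft_force: [-12.1, -1.3, 9.6]
grip_width: 0.0853
```

```bash
python3 -m pendant '[[[0.07,-0.005,0],0,1],[[0,0,0],0,1]]'; python3 -m pendant '[[[0.07,-0.005,0],0,1],[[0,0,0],0,1]]'; python3 look.py 7
```

```text
time_s: 8.95
position: [0.5186, 0.0757, 0.0264]
tool_rot: [[-0.045, -0.009, 0.999], [-0.999, 0.0, -0.045], [0.0, -1.0, -0.009]]
ft_force: [-23.5, -1.0, 18.9]
grip_width: 0.0855
time_s: 9.12
position: [0.5186, 0.0757, 0.0266]
tool_rot: [[-0.045, -0.014, 0.999], [-0.999, 0.0, -0.045], [0.0, -1.0, -0.014]]
ft_force: [-33.6, -1.4, 26.7]
grip_width: 0.0853
[0.5186 0.0757 0.0266] [-34.   -2.1  25.8] 9.2167
```

View pics/side7c.png

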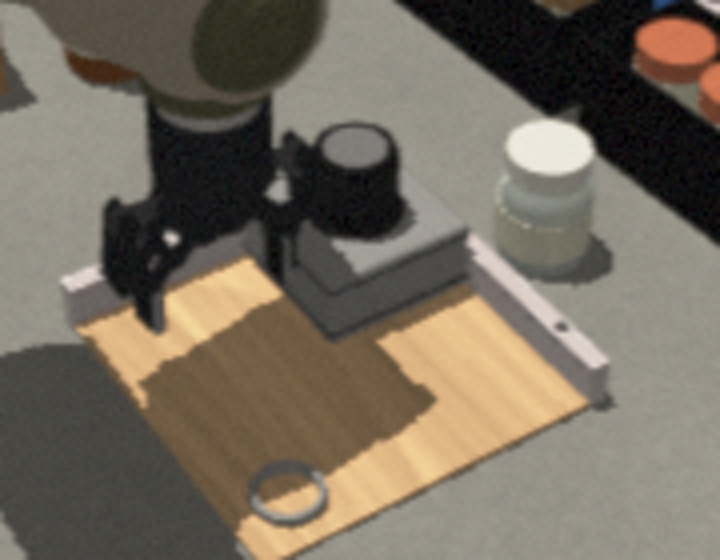

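View pics/top7c.png

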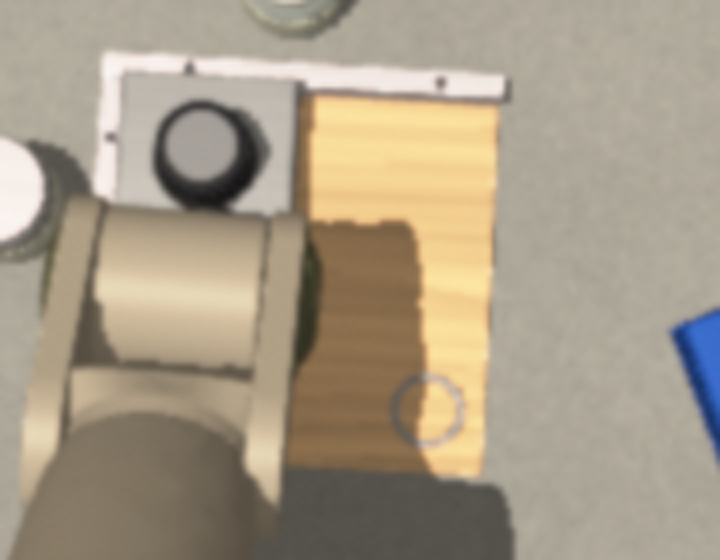

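```bash
python3 -m pendant '[[[-0.4,0.02,0],0,1],[[-0.6,0.03,0],0,1],[[-0.4,0.0,0.5],0,1],[[-0.4,0,1],0,1],[[0,0,1],0,1],[[0,0,1],0,1],[[0,0,1],0,1],[[0,0,0.5],0,1],[[0,0,0],0,1]]';python3 look.py 8
```

```text
time_s: 9.97
position: [0.4725, 0.0766, 0.1795]
tool_rot: [[-0.045, 0.008, 0.999], [-0.999, -0.001, -0.045], [0.0, -1.0, 0.008]]
ft_force: [0.4, -0.0, 0.4]
grip_width: 0.0852
[0.471  0.0766 0.1759] [0.1 0.7 0.2] 10.0667
```

View pics/side8c.png

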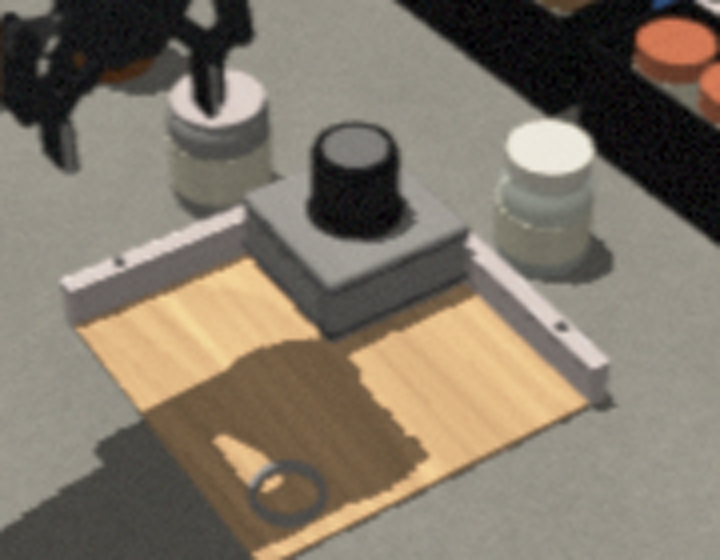

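View pics/top8c.png

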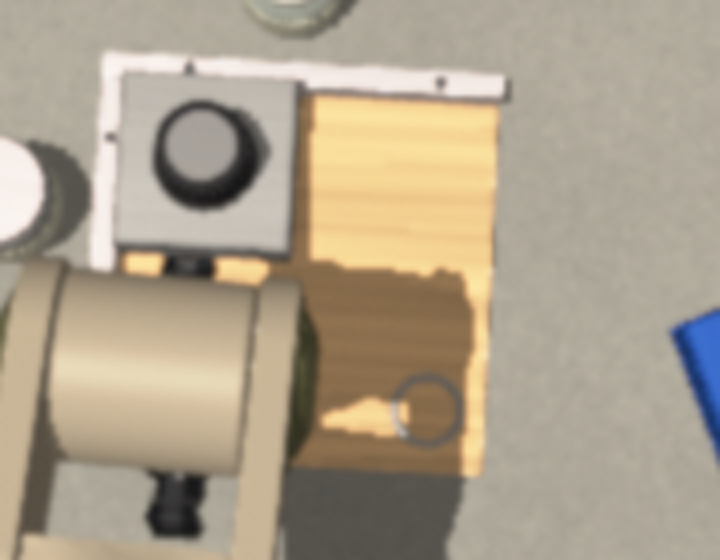

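```bash
python3 - <<'E'
from h import *
np.set_printoptions(precision=4,suppress=True)
a=cv2.imread("pics/top8.png")[180:245,245:315]; cv2.imwrite("pics/t8z.png",cv2.resize(a,None,fx=9,fy=9,interpolation=cv2.INTER_CUBIC))
a=cv2.imread("pics/side8.png")[195:260,280:355]; cv2.imwrite("pics/s8z.png",cv2.resize(a,None,fx=9,fy=9,interpolation=cv2.INTER_CUBIC))
# predicted pixels for flush canister in t8z/s8z coords
th=np.radians(-2.7);R=np.array([[np.cos(th),-np.sin(th)],[np.sin(th),np.cos(th)]]);c=np.array([.686,.127])
for n,o in(("top",(245,180)),("side",(280,195))):
    for p in[(0,0),(0,-.11),(-.11,-.11),(-.11,0)]:
        X=np.r_[c+R@p,.061];print(n,p,(px(n,X)-o+.5)*9-.5)
    for p in[(0,0),(0,-.24),(-.237,0)]:
        X=np.r_[c+R@p,.036];print(n,"wall",p,(px(n,X)-o+.5)*9-.5)
E
```

```text
top (0, 0) [146.9409  69.008 ]
top (0, -0.11) [543.1659  90.5296]
top (-0.11, -0.11) [521.7216 482.5925]
top (-0.11, 0) [121.4701 461.5512]
top wall (0, 0) [155.0656  88.0993]
top wall (0, -0.24) [1001.6696  134.014 ]
top wall (-0.237, 0) [100.7776 927.8674]
side (0, 0) [395.0361  94.7149]
side (0, -0.11) [606.9612 290.729 ]
side (-0.11, -0.11) [290.3306 431.3745]
side (-0.11, 0) [ 88.2234 220.2089]
side wall (0, 0) [393.8261 157.8189]
side wall (0, -0.24) [882.1891 617.9497]
side wall (-0.237, 0) [-287.3259  441.5954]
```

View pics/t8z.png

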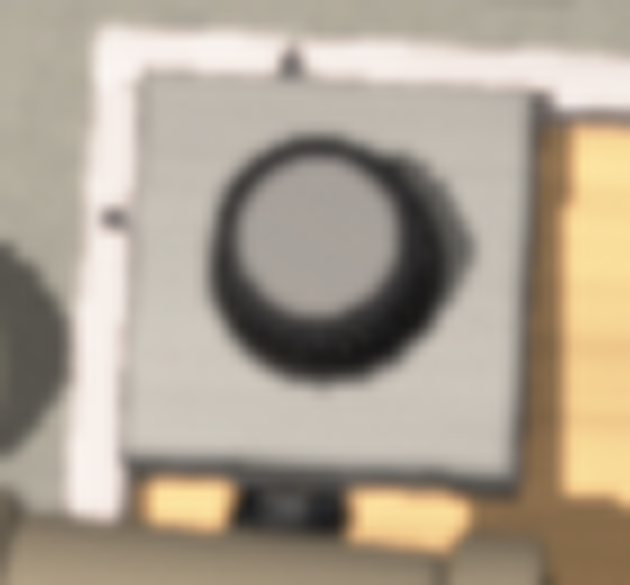

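View pics/s8z.png

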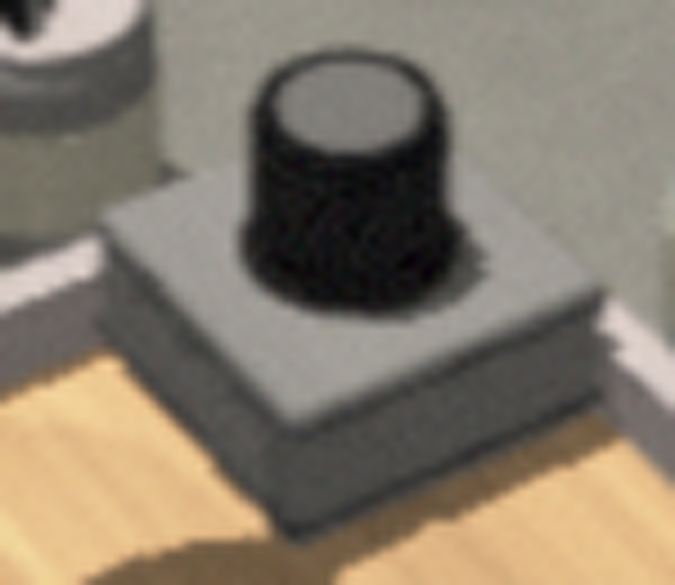

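```bash
python3 - <<'E'
from h import *
t=T(320,238,(245,180),9); s=S(348,103,(280,195),9)
print(tri(t,s),at("top",t,.113),at("side",s,.113))
print(env.observe()["position"])
E
```

```text
[0.62880254 0.07511351 0.11738959] [0.62931534 0.07553119 0.113     ] [0.6325235  0.07940416 0.113     ]
[0.47095127 0.07663507 0.17588285]
```

```bash
python3 -m pendant '[[[0.88,-0.007,0],0,1],[[0.88,-0.007,0],0,1],[[0.88,-0.007,0],0,1],[[0.88,-0.007,0],0,1],[[0.88,-0.007,0],0,1],[[0.88,-0.007,0],0,1],[[0,0,0],0,1],[[0,0,0],0,1]]' 40; python3 look.py 9
```

```text
time_s: 10.73
position: [0.6295, 0.0752, 0.1732]
tool_rot: [[-0.046, -0.004, 0.999], [-0.999, 0.0, -0.046], [-0.0, -1.0, -0.004]]
ft_force: [-0.6, -1.0, 0.5]
grip_width: 0.0855
[0.6285 0.0754 0.1745] [-0.3  0.3  0. ] 10.8333
```

View pics/side9c.png

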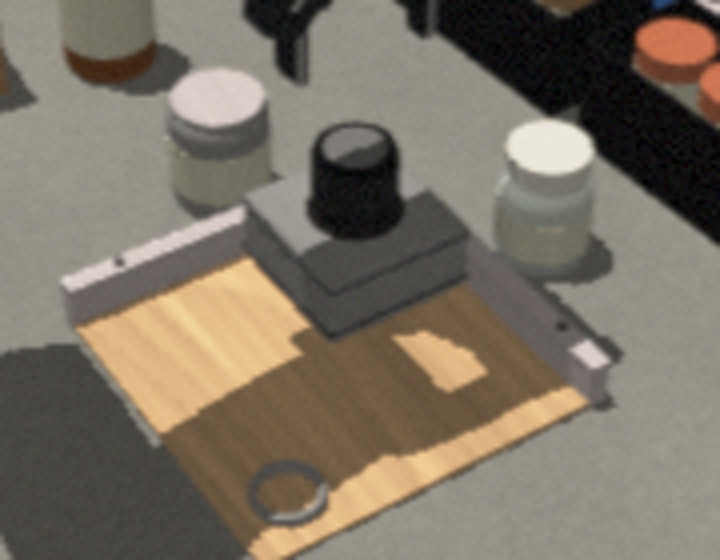

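```bash
python3 -m pendant '[[[0,0,-0.9],0,1],[[0,0,-0.9],0,1],[[0,0,-0.9],0,1],[[0,0,-0.55],0,1],[[0,0,0],0,1],[[0,0,0],0,1],[[0,0,0],0,0.75],[[0,0,0],0,0.68],[[0,0,0],0,0.64],[[0,0,0],0,0.62]]' 40; python3 look.py 10
```

```text
time_s: 11.67
position: [0.6301, 0.0753, 0.0801]
tool_rot: [[-0.046, 0.003, 0.999], [-0.999, -0.0, -0.046], [0.0, -1.0, 0.003]]
ft_force: [-1.3, -0.5, 6.0]
grip_width: 0.0553
[0.6302 0.0753 0.0801] [-1.2  0.1  5.9] 11.7667
```

View pics/side10c.png

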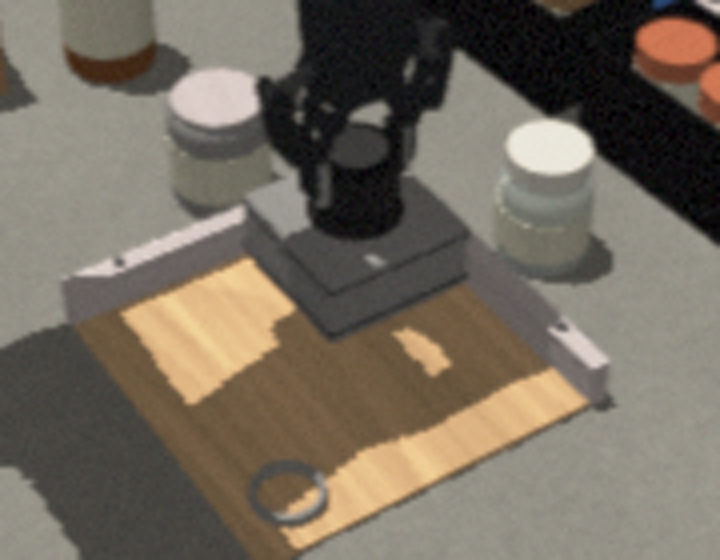

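```bash
python3 -m pendant '[[[0,0,0],0,0.3],[[0.01,0.02,0],0,0],[[0.01,0.02,0],0,0],[[0,0,0],0,0]]' 50
```

```text
time_s: 12.1
position: [0.6304, 0.0758, 0.0802]
tool_rot: [[-0.046, 0.002, 0.999], [-0.999, -0.002, -0.046], [0.002, -1.0, 0.002]]
ft_force: [-3.3, -4.1, 7.6]
grip_width: 0.0548
```

```bash
python3 -m pendant '[[[0,0,0],-0.8,0],[[0,0,0],-0.8,0],[[0,0,0],-0.8,0],[[0,0,0],-0.8,0],[[0,0,0],0,0]]'; python3 -c "
from h import *
print(np.round(env.observe()['wrist_torque'],2))"
```

```text
time_s: 12.52
position: [0.631, 0.0764, 0.0802]
tool_rot: [[-0.323, 0.003, 0.946], [-0.946, -0.0, -0.323], [-0.001, -1.0, 0.003]]
ft_force: [0.1, -0.3, 6.6]
grip_width: 0.0549
[-0.01  0.1  -0.07]
```

```bash
python3 -m pendant '[[[0.02,0.02,0],-0.4,0],[[0,0,0],-0.6,0],[[0,0,0],-0.6,0],[[0,0,0],0,0]]'; python3 -m pendant '[[[0,0,0],-0.6,0],[[0,0,0],-0.6,0],[[0,0,0],0,0]]'; python3 look.py 11
```

```text
time_s: 12.85
position: [0.6311, 0.0764, 0.0801]
tool_rot: [[-0.451, 0.002, 0.893], [-0.893, -0.001, -0.451], [0.0, -1.0, 0.002]]
ft_force: [-3.4, -4.6, 7.5]
grip_width: 0.0552
time_s: 13.1
position: [0.6309, 0.0764, 0.08]
tool_rot: [[-0.541, 0.001, 0.841], [-0.841, -0.002, -0.541], [0.001, -1.0, 0.002]]
ft_force: [-3.4, -3.1, 6.7]
grip_width: 0.0554
[0.6309 0.0764 0.08  ] [-2.5 -3.3  7.2] 13.2
```

View pics/side11c.png

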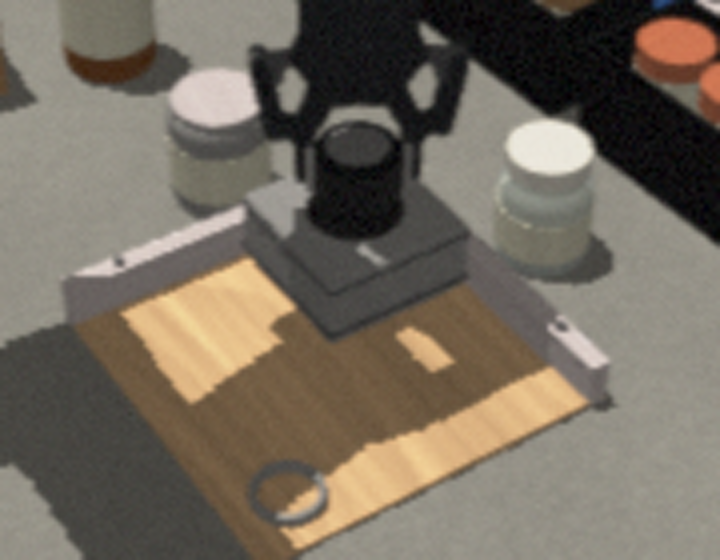

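```bash
for i in 1; do python3 -m pendant '[[[0,0,0],-0.6,0],[[0,0,0],-0.6,0],[[0,0,0],0,0]]'; done;  python3 -m pendant '[[[0,0,0],-0.6,0],[[0,0,0],0,0]]'; python3 -m pendant '[[[0,0,0],-0.6,0],[[0,0,0],0,0]]'; python3 -c "
from h import *
print(np.round(env.observe()['wrist_torque'],2))"
```

```text
time_s: 13.45
position: [0.6307, 0.0766, 0.0795]
tool_rot: [[-0.626, 0.001, 0.78], [-0.78, -0.001, -0.626], [0.0, -1.0, 0.001]]
ft_force: [-2.6, -3.1, 5.3]
grip_width: 0.0548
time_s: 13.62
position: [0.6305, 0.077, 0.0786]
tool_rot: [[-0.665, -0.0, 0.747], [-0.747, -0.0, -0.665], [0.0, -1.0, -0.0]]
ft_force: [-1.8, -2.8, 1.2]
grip_width: 0.0547
time_s: 13.78
position: [0.6305, 0.0773, 0.0782]
tool_rot: [[-0.702, -0.001, 0.712], [-0.712, 0.0, -0.702], [0.0, -1.0, -0.001]]
ft_force: [-0.6, -0.5, 0.4]
grip_width: 0.0548
[-0.06  0.32  0.06]
```

```bash
python3 -m pendant '[[[0.01,0.01,-0.1],0,0],[[0,0,0],0,0]]'; python3 -m pendant '[[[0,0,-0.07],0,0],[[0,0,0],0,0]]'; python3 -m pendant '[[[0,0,-0.07],0,0],[[0,0,0],0,0]]'; python3 -c "
from h import *
print(np.round(env.observe()['wrist_torque'],2))"
```

```text
time_s: 13.95
position: [0.6306, 0.0775, 0.0751]
tool_rot: [[-0.701, -0.001, 0.714], [-0.714, -0.0, -0.701], [0.001, -1.0, -0.001]]
ft_force: [-3.7, -2.1, 0.8]
grip_width: 0.0552
time_s: 14.12
position: [0.6306, 0.0774, 0.0736]
tool_rot: [[-0.701, -0.001, 0.713], [-0.713, -0.0, -0.701], [0.001, -1.0, -0.0]]
ft_force: [-5.8, -1.7, 4.9]
grip_width: 0.0551
time_s: 14.28
position: [0.6306, 0.0775, 0.0718]
tool_rot: [[-0.701, -0.001, 0.713], [-0.713, -0.0, -0.701], [0.001, -1.0, -0.0]]
ft_force: [-6.2, -1.8, 7.3]
grip_width: 0.0549
[-0.29  1.15  0.01]
```

```bash
python3 -m pendant '[[[0,0.01,-0.06],0,0],[[0,0,0],0,0]]'; python3 -m pendant '[[[0,0.01,-0.06],0,0],[[0,0,0],0,0]]'; python3 -m pendant '[[[0,0,-0.05],0,0],[[0,0,0],0,0]]'
```

```text
time_s: 14.45
position: [0.6307, 0.0774, 0.0704]
tool_rot: [[-0.701, -0.0, 0.713], [-0.713, -0.001, -0.701], [0.001, -1.0, 0.0]]
ft_force: [-8.1, -3.1, 9.8]
grip_width: 0.055
time_s: 14.62
position: [0.6307, 0.0774, 0.0702]
tool_rot: [[-0.701, 0.001, 0.713], [-0.713, -0.001, -0.701], [0.001, -1.0, 0.001]]
ft_force: [-12.6, -5.6, 21.5]
grip_width: 0.0551
time_s: 14.78
position: [0.6307, 0.0774, 0.0701]
tool_rot: [[-0.701, 0.001, 0.713], [-0.713, -0.002, -0.701], [0.0, -1.0, 0.002]]
ft_force: [-17.3, -4.7, 32.5]
grip_width: 0.0548
```

```bash
python3 -m pendant '[[[-0.01,0.01,0.03],0,0],[[0,0,0],0,0],[[0,0,0],0,0]]'; python3 look.py 12;python3 - <<'E'
import cv2
a=cv2.imread("pics/side12.png")[195:260,280:355]; cv2.imwrite("pics/s12z.png",cv2.resize(a,None,fx=9,fy=9,interpolation=cv2.INTER_CUBIC))
E
```

```text
time_s: 15.03
position: [0.6307, 0.0774, 0.0702]
tool_rot: [[-0.701, 0.002, 0.713], [-0.713, -0.002, -0.701], [0.0, -1.0, 0.003]]
ft_force: [-13.3, -6.1, 24.3]
grip_width: 0.0552
[0.6307 0.0774 0.0702] [-12.5  -5.7  24.8] 15.1333
```

View pics/s12z.png

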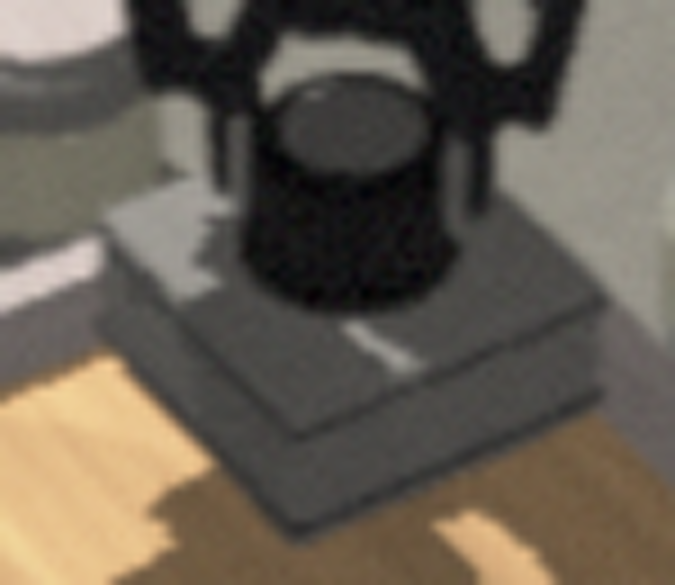

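View pics/top12c.png

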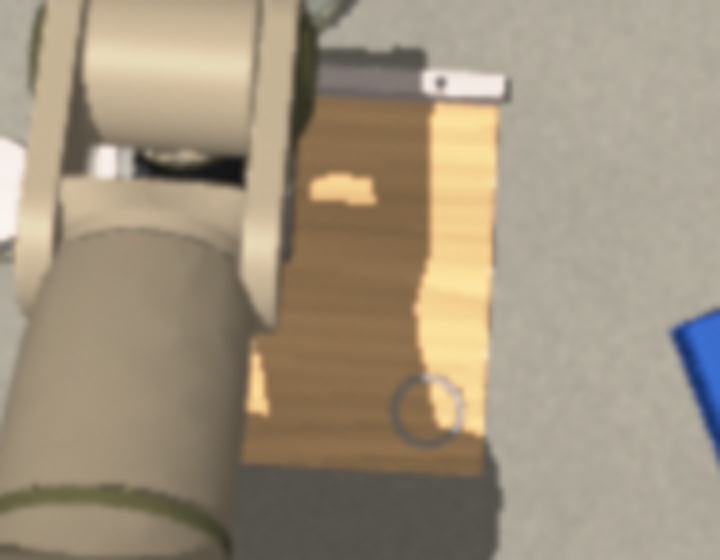

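View pics/side12.png

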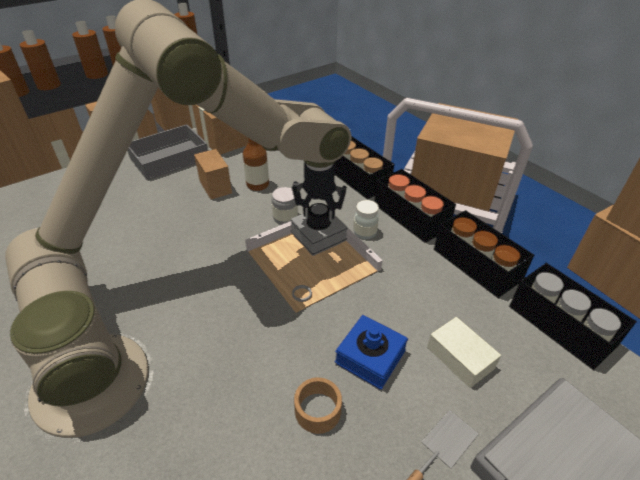

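```bash
python3 - <<'E'
import cv2,numpy as np
o=[]
for i in(8,12):
    a=cv2.imread(f"pics/side{i}.png")[210:260,285:352].astype(float)
    a=np.clip(255*(a/255)**.6*1.3,0,255).astype(np.uint8)
    o.append(cv2.resize(a,None,fx=5.8,fy=8,interpolation=cv2.INTER_CUBIC))
h=np.hstack(o)
for y in range(0,400,40): cv2.line(h,(0,y),(h.shape[1],y),(0,255,0) if y%200==0 else (0,120,0),1)
cv2.imwrite("pics/cmp.png",h)
E
```

```text
(no output)
```

View pics/cmp.png

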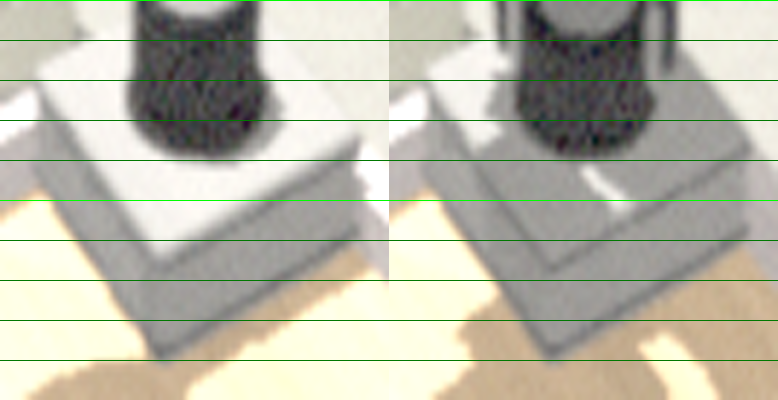

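```bash
python3 -c "
from rig import env
print(env.close_job()); o=env.observe(); print(o['time_s'],o['position'],o['ft_force'])"
```

```text
the job is handed in; nothing more can be done
None
the job is handed in; nothing more can be done
```

The job is handed in: the canister is in the fence corner, and the arm is still holding the collar fully down on its shoulder.

- **Pushing into the corner:** I pushed the canister flush against the +y wall, then the +x wall. The pushing force rose to 22 N and 34 N as it met each wall. During the +x push a knuckle of the gripper looked to be touching the collar.
- **Turning and pressing the collar:** I gripped the collar and turned it clockwise with a light push down. It dropped at about 39° of turn, and I stopped at about 42°. I then pressed it against the spring until it bottomed at 10 mm below its starting height.
- **Last readings before hand-in (15.1 s):** The collar was held down with about 25 N. The arm was also leaning towards the corner with about 12 N in x and 6 N in y.
- **Flushness:** In the side view the canister's edges sit exactly where they were before the turn. The measured pose agreed with flush to within 1–2 mm, about the calibration error. The arm blocked the top view at the end, so I could not check flushness from above.
- **Other objects:** The tin, jar, clip, bottle and the other things visible in the last side picture look untouched.

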